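Hang the bean tins on the balance rack

ROBOT

A 6-joint arm with a two-finger parallel gripper is mounted at the origin on the work surface. World frame = base frame: x ahead of the robot, y to its left, z up, the work surface at z = 0. Lengths are in m, angles in degrees, forces in N, time in s.
With the tool pointing down it reaches from about 0.25 to 0.8 m from the base axis. Payload 8.5 kg.
Tool frame: the origin (TCP) lies at the very end of the fingers, on their centre line; the grasp point (between the pads) lies manip.grasp_offset behind it (manip.grasp_offset is the distance from the TCP to the grasp point, in m); z points along the fingers, y is the line along which they close (so a half turn about z gives the same grasp; the last joint's range is limited). The gripper opens to 85 mm and grips with 20 to 120 N. Pads are 22 mm wide; open, the fingers measure 114 mm over their backs; the gripper's body (76 mm by 85 mm) begins 54 mm behind the grasp point. The pads swing forward as they close: fully open they stand 13 mm farther back than shut.
Start: joints at [67.666, 13.648, -0.773, 75.585, 0, 90], TCP at [0.199, 0.486, 0.231] pointing down, gripper open.
Joint ranges: [-152.45, 152.45], [-59.26, 108.67], [-65.41, 83.53], [-104.44, 129.93], [-82.83, 76.93], [-180, 180]. Speed limits (degrees/s): [127.2, 127.2, 159.86, 180, 180, 180].

INTERFACE

Orientations are given as [roll, pitch, yaw] about the fixed x, y, z axes, in that order (R = Rz(yaw) Ry(pitch) Rx(roll)).
In Python, from plant import manip gives the robot as it stands. The module is installed in compiled form; this text tells all that it offers. Calls block until the motion is done:
- manip.reach(position, orientation): joint-space move of the TCP to a pose.
- manip.move_l(position, rate=0.15, attitude=None, contact_N=None): straight line of the TCP; attitude=None keeps the orientation; rate is the mean speed in m/s. With contact_N (N) it stops when the force on the tool has changed by that much, and returns True; else False.
- manip.move_j(angles): joint-space move.
- manip.let_go() and manip.clamp(): open the fingers fully, or close them until they stop; the grip force is fixed at half the most.
- manip.wait(seconds).
- manip.solve_ik(position, orientation): joint angles nearest the present ones, or None.
- manip.get_image(name): name is "scene" or "top"; returns a dict with "image" (400x640x3 uint8, red, green, blue), "z_map" (400x640 float32, m along the optical axis (not along the pixel's ray), 0 where there is no reading), "fx", "fy", "cx", "cy" (pixels), "R" (3x3) and "t" (3): a world point X has camera coordinates R X + t. Camera axes: x right, y down, z forward; pixel columns grow to the right and rows downward; lengths in m; the calibration is good to about 2 mm. A picture is of the moment at which its call begins.
A pose or a line that the arm cannot do raises manip.IKError and nothing moves.
- manip.job_done(): hands the job in; it is judged then, once.
Trained networks look in the newest picture that a camera, given by its name, has taken for a name from the list of things; names that differ only in an ending like _2 or _b are one class to them, and where a whole thing is asked for, a point or a joint stands for the part that bears it (a point fixed in the world has none). Each returns a list of dicts, best first, with "score" (0 to 1); they miss things now and then, are a little off and sometimes report something else, mostly with a low value. They report only what shows in the picture. A call takes as long as a camera call. They do not tell look-alikes from the thing itself.
- manip.recognise(query, camera): "xy" ([column, row] in pixels, amid what is visible of it).
- manip.outline_of(query, camera): "region" (400x640 bool, what is visible of it) and "xy" ([column, row] in pixels, amid what is visible of it).
Readings, each from a call of its own:
- manip.get_clock(): time.
- manip.get_qpos(): joint angles.
- manip.get_dq(): joint speeds.
- manip.get_tau(): joint torques, N m.
- manip.get_tcp_pos(): TCP position.
- manip.get_tool_rot(): TCP orientation.
- manip.get_ft_force(): force on the tool from outside, world axes, zero at the start.
- manip.get_ft_torque(): the same for the moment, N m.
- manip.get_gripper_width(): finger opening in m.
- manip.get_gripper_force(): force on a finger pad.
Only numpy, scipy, OpenCV 4.12 (cv2) and the standard library are available. Lean on these libraries where they do the work, as an engineer would, in place of code of your own. Each camera call takes 0.05 s, during which the arm holds its last target. There are 200 camera calls.

TASK

Hang the four bean tins by their wire handles on the four hooks of the balance rack, one on each hook, so that the bar ends up level. They look alike, but two are full and two nearly empty: feel the weight as you lift each one and put the full ones on the inner hooks and the nearly empty ones on the outer hooks. Share them between left and right as you go and ease each weight on gently, so that the bar sinks slowly and never drops or tips over on to its stop, and leave the other things on the cart where they are.

Things in the scene. Friction and masses are not known exactly. Their poses are not given: they have to be found in the camera images.
- tin_1: Closed round steel tin, 58 mm across, lid top 64 mm up; stiff wire handle (5 mm wire) in its y-z plane: legs 60 mm apart, from 84 mm up sloping to a peak over the middle; on the peak an upright bamboo grip 22 mm across, 113 to 153 mm up. Origin: centre of underside, z up. The four look alike: two weigh about 400 g, two about 180 g (within 5 %), which ones differs from start to start.
- tin_1_crook (a point): Underside of the peak of that tin's wire handle, on its axis, 108 mm above its underside and 44 mm above its lid: the spot that rests on a hook. A hook passes through the handle along the tin's x, from either side.
- tin_2: Closed round steel tin, 58 mm across, lid top 64 mm up; stiff wire handle (5 mm wire) in its y-z plane: legs 60 mm apart, from 84 mm up sloping to a peak over the middle; on the peak an upright bamboo grip 22 mm across, 113 to 153 mm up. Origin: centre of underside, z up. The four look alike: two weigh about 400 g, two about 180 g (within 5 %), which ones differs from start to start.
- tin_2_crook (a point): Underside of the peak of that tin's wire handle, on its axis, 108 mm above its underside and 44 mm above its lid: the spot that rests on a hook. A hook passes through the handle along the tin's x, from either side.
- tin_3: Closed round steel tin, 58 mm across, lid top 64 mm up; stiff wire handle (5 mm wire) in its y-z plane: legs 60 mm apart, from 84 mm up sloping to a peak over the middle; on the peak an upright bamboo grip 22 mm across, 113 to 153 mm up. Origin: centre of underside, z up. The four look alike: two weigh about 400 g, two about 180 g (within 5 %), which ones differs from start to start.
- tin_3_crook (a point): Underside of the peak of that tin's wire handle, on its axis, 108 mm above its underside and 44 mm above its lid: the spot that rests on a hook. A hook passes through the handle along the tin's x, from either side.
- tin_4: Closed round steel tin, 58 mm across, lid top 64 mm up; stiff wire handle (5 mm wire) in its y-z plane: legs 60 mm apart, from 84 mm up sloping to a peak over the middle; on the peak an upright bamboo grip 22 mm across, 113 to 153 mm up. Origin: centre of underside, z up. The four look alike: two weigh about 400 g, two about 180 g (within 5 %), which ones differs from start to start.
- tin_4_crook (a point): Underside of the peak of that tin's wire handle, on its axis, 108 mm above its underside and 44 mm above its lid: the spot that rests on a hook. A hook passes through the handle along the tin's x, from either side.
- hook_left_outer (a point): Seat of the outer hook of the bar's left (+y) half: top of the 6 mm hook wire, 165 mm from the pivot, 190 mm up when level. Turns with the bar: x from the hook's open end to the bar, y along the bar. The bar's face is 24 mm behind it, its top edge level with it; the hook's upturned tip is 26 mm in front and 17 mm higher. The handle's peak goes over the tip, then down.
- hook_left_inner (a point): Seat of the inner hook of the bar's left (+y) half: top of the 6 mm hook wire, 75 mm from the pivot, 190 mm up when level. Turns with the bar: x from the hook's open end to the bar, y along the bar. The bar's face is 24 mm behind it, its top edge level with it; the hook's upturned tip is 26 mm in front and 17 mm higher. The handle's peak goes over the tip, then down.
- hook_right_inner (a point): Seat of the inner hook of the bar's right (-y) half: top of the 6 mm hook wire, 75 mm from the pivot, 190 mm up when level. Turns with the bar: x from the hook's open end to the bar, y along the bar. The bar's face is 24 mm behind it, its top edge level with it; the hook's upturned tip is 26 mm in front and 17 mm higher. The handle's peak goes over the tip, then down.
- hook_right_outer (a point): Seat of the outer hook of the bar's right (-y) half: top of the 6 mm hook wire, 165 mm from the pivot, 190 mm up when level. Turns with the bar: x from the hook's open end to the bar, y along the bar. The bar's face is 24 mm behind it, its top edge level with it; the hook's upturned tip is 26 mm in front and 17 mm higher. The handle's peak goes over the tip, then down.
- bar (a joint): Tilt of the bamboo bar (380 x 16 x 24 mm) about its middle, rad; 0 level, + left (+y) end up. A rubber bush springs it to level, 2.0 N m/rad, little damped: a load let go at once swings it over half as far again. Full tin on an inner or light tin on an outer hook: 0.15 to 0.18 (hook sinks 12 or 27 mm). Full one alone on an outer hook, or two on one half only: on to the stop, 0.26.
- rack: Stand of the bar, fixed: steel foot plate 150 x 220 x 12 mm with a post 22 mm thick, 198 mm high in its middle. Origin: under the foot plate's centre; x from the hooks to the post, away from the robot; y along the level bar to the left. The pivot is 40 mm in front of the post's axis and 178 mm up; the hook seats are 72 mm in front of it.
- jar: Bystander: clear jar with a twist cap, 80 mm across, 116 mm high, origin at the centre of its underside. Leave alone.
- bowl: Bystander: speckled ceramic bowl, 132 mm across, 62 mm high, origin at the centre of its underside. Leave alone.
- coaster: Bystander: round bamboo coaster, 100 mm across, 10 mm thick, origin at the centre of its underside. Leave alone.
- scoop: Bystander: stainless scoop, cup 56 mm across and 34 mm high with a flat handle to its own -x, 150 mm out from the cup's middle; origin under the cup. Leave alone.
There are look-alikes about, which are no part of the job. Leave any orange look-alike of the tin_4 alone.

How it is judged (in metres and radians):
At the end, for the whole second after the job is handed in: Each of the four hooks carries a tin, its handle's peak within 20 mm of the hook's seat; each tin hangs upright within 0.25 rad and still (under 0.06 m/s); the bar is level within 0.06 rad, which needs the full tins on the inner and the nearly empty ones on the outer hooks (distance between any of tin_1_crook, tin_2_crook, tin_3_crook, tin_4_crook and hook_left_outer below 0.02 m and distance between any of tin_1_crook, tin_2_crook, tin_3_crook, tin_4_crook and hook_left_inner below 0.02 m and distance between any of tin_1_crook, tin_2_crook, tin_3_crook, tin_4_crook and hook_right_inner below 0.02 m and distance between any of tin_1_crook, tin_2_crook, tin_3_crook, tin_4_crook and hook_right_outer below 0.02 m and angle between each of tin_1, tin_2, tin_3, tin_4's own z axis and vertical below 0.25 rad and linear speed of each of tin_1, tin_2, tin_3, tin_4 below 0.06 m/s and value of joint bar between -0.06 and 0.06 rad); the robot touches nothing.
It fails at once if the bar is let drop or jerk (it turns faster than 1.3 rad/s) (velocity of joint bar above 1.3 rad/s or velocity of joint bar below -1.3 rad/s).
It fails at once if the bar tips on to its stop (past 0.245 rad) (value of joint bar above 0.245 rad or value of joint bar below -0.245 rad).
It fails at once if a bystander (jar, bowl, coaster or scoop) is shifted by more than 30 mm (distance of any of jar, bowl, coaster, scoop from where it was at the start of the episode above 0.03 m).
It also fails if it takes over 72 s, if anything falls off the work surface, if the arm or the gripper's body presses on something with over 40 N, if the wrist force passes 120 N, or if a joint passes its speed limit or range.

## Working session

There is one attempt and no reset: what is moved stays moved. The work goes in short steps, each a Python script; the robot and the scene stay as the last script left them, time stands still between calls to the robot, and variables do not carry over. Pictures are saved under pics/ and viewed, at most 10 in all, crops included, and the job is handed in when it is done.

```bash
mkdir -p pics
cat > h.py <<'E'
import numpy as np, cv2
from plant import manip
def world(im,uv,z=None):
    u=np.asarray(uv,float).reshape(-1,2)
    d=im["z_map"][u[:,1].astype(int),u[:,0].astype(int)] if z is None else z
    c=np.stack([(u[:,0]-im["cx"])/im["fx"]*d,(u[:,1]-im["cy"])/im["fy"]*d,d+0*u[:,0]],1)
    return (c-im["t"])@im["R"]
def cloud(im,mask):
    v,u=np.nonzero(mask&(im["z_map"]>0)); return world(im,np.stack([u,v],1))
def pix(im,X):
    c=im["R"]@np.asarray(X,float)+im["t"]; return c[0]/c[2]*im["fx"]+im["cx"],c[1]/c[2]*im["fy"]+im["cy"]
E
python3 - <<'E'
from h import *
print(manip.grasp_offset,manip.get_clock())
for n in("scene","top"):
    im=manip.get_image(n); cv2.imwrite(f"pics/{n}0.png",im["image"][:,:,::-1])
    print(n,"cam pos",-im["R"].T@im["t"],im["R"].round(3).tolist(),im["fx"])
    for q in("tin_1","rack","bar","hook_left_outer","jar","bowl","coaster","scoop"):
        for r in manip.outline_of(q,n):
            if r["score"]<.2: continue
            P=cloud(im,r["region"]); 
            print(q,round(r["score"],2),np.round(r["xy"]),r["region"].sum(),np.median(P,0).round(3) if len(P) else None, np.percentile(P,[2,98],axis=0).round(3).tolist() if len(P) else None)
E
```

```text
0.0187 0.0
scene cam pos [ 1.44334285 -0.44213205  0.80738278] [[0.432, 0.902, -0.001], [0.492, -0.236, -0.838], [-0.756, 0.361, -0.545]] 433.60406272975473
tin_1 0.97 [230. 237.] 648 [ 0.459 -0.267  0.058] [[0.423, -0.294, 0.002], [0.474, -0.236, 0.151]]
tin_1 0.9 [275. 213.] 303 [ 0.447 -0.131  0.064] [[0.413, -0.16, 0.003], [0.466, -0.105, 0.152]]
tin_1 0.84 [347. 199.] 306 [0.453 0.093 0.062] [[0.421, 0.071, 0.041], [0.473, 0.123, 0.151]]
tin_1 0.73 [355. 179.] 281 [0.353 0.176 0.062] [[0.281, 0.109, 0.007], [0.456, 0.233, 0.151]]
tin_1 0.69 [390. 184.] 371 [0.454 0.233 0.063] [[0.311, 0.112, -0.002], [0.657, 0.343, 0.19]]
rack 0.83 [344. 263.] 5355 [ 0.686 -0.04   0.012] [[0.628, -0.195, 0.005], [0.772, 0.126, 0.191]]
bar 0.91 [330. 216.] 1413 [ 0.661 -0.067  0.185] [[0.603, -0.214, 0.168], [0.672, 0.147, 0.195]]
bar 0.41 [348. 200.] 350 [0.453 0.094 0.063] [[0.421, 0.071, 0.04], [0.473, 0.123, 0.151]]
hook_left_outer 0.58 [334. 211.] 1646 [ 0.66  -0.058  0.185] [[0.413, -0.214, -0.001], [0.672, 0.154, 0.195]]
hook_left_outer 0.56 [230. 234.] 694 [ 0.458 -0.267  0.06 ] [[0.423, 
[... 2014 characters left out ...]
0.002], [0.746, -0.355, 0.063]]
jar 0.61 [177. 142.] 1058 [0.673 0.397 0.113] [[0.642, 0.37, 0.01], [0.713, 0.44, 0.12]]
bowl 0.94 [480. 138.] 1742 [ 0.693 -0.427  0.02 ] [[0.628, -0.473, 0.001], [0.743, -0.355, 0.063]]
bowl 0.4 [181. 233.] 1013 [0.454 0.407 0.008] [[0.409, 0.361, 0.002], [0.498, 0.45, 0.014]]
coaster 0.96 [181. 229.] 1051 [0.453 0.407 0.008] [[0.409, 0.361, 0.001], [0.498, 0.452, 0.014]]
coaster 0.59 [177. 144.] 1015 [0.672 0.397 0.113] [[0.642, 0.371, 0.017], [0.711, 0.44, 0.12]]
scoop 0.74 [463. 208.] 645 [ 0.487 -0.374  0.012] [[0.444, -0.405, -0.004], [0.61, -0.354, 0.04]]
scoop 0.24 [380. 230.] 374 [ 0.436 -0.126  0.064] [[0.414, -0.157, 0.017], [0.462, -0.103, 0.155]]
```

View pics/scene0.png

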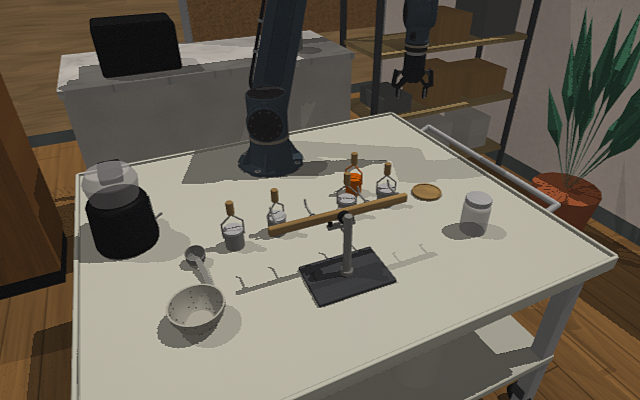

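Run:
```python
import cv2
a=cv2.imread("pics/top0.png")[90:300,220:460]
cv2.imwrite("pics/top0c.png",cv2.resize(a,None,fx=2.8,fy=2.8,interpolation=cv2.INTER_CUBIC)[:600,:800])
```

```text
(no output)
```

View pics/top0c.png

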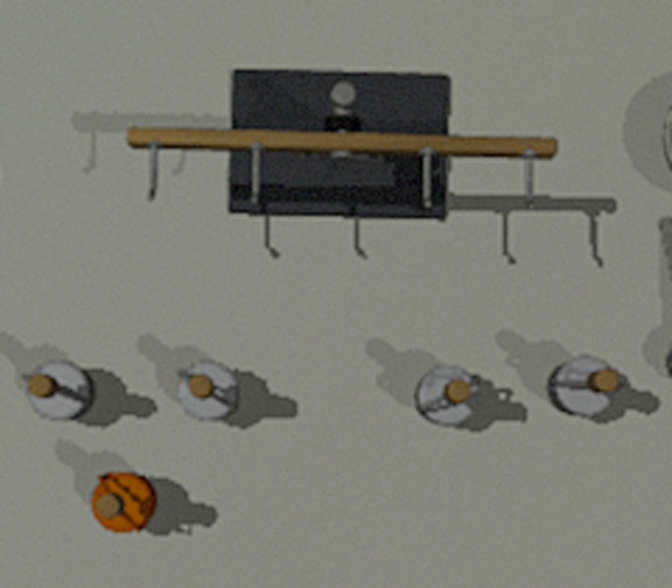

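```bash
cat > meas.py <<'E'
from h import *
ims={n:manip.get_image(n) for n in("scene","top")}
full={n:cloud(ims[n],np.ones((400,640),bool)) for n in ims}
tins={}
for k,c in dict(a=(.446,.236),b=(.442,.097),c=(.436,-.126),d=(.442,-.256)).items():
    out=[];W=[]
    for n in("top","scene"):
        P=full[n]; P=P[np.hypot(*(P[:,:2]-c).T)<.05]
        T=P[P[:,2]>.147]; L=P[(P[:,2]>.04)&(P[:,2]<.06)]
        W.append(P[(P[:,2]>.072)&(P[:,2]<.106)])
        # top camera sees grip's top disc
        lid=P[(P[:,2]>.060)&(P[:,2]<.067)]
        print(k,n,"top",len(T),T.mean(0).round(4),(T[:,:2].min(0)+T[:,:2].max(0))/2,"lidmid",((lid[:,:2].min(0)+lid[:,:2].max(0))/2).round(4),len(W[-1]))
        if n=="top": ctr=T.mean(0)[:2]
    for w in W+[np.vstack(W)]:
        d=w[:,:2]-ctr
        e,v=np.linalg.eigh(d.T@d); out.append((np.degrees(np.arctan2(v[1,1],v[0,1]))%180).round(1)); 
    print("  yaw of handle y",out, "ext",np.sqrt(e/len(d)).round(4))
for n in ims:
    P=full[n]; B=P[(P[:,0]>.6)&(P[:,0]<.7)&(abs(P[:,1]+.03)<.25)&(P[:,2]>.17)&(P[:,2]<.2)]
    B=B[(B[:,0]>.645)]
    s=B[B[:,2]>.186]; f=np.polyfit(s[:,1],s[:,0],1); g=np.polyfit(s[:,1],s[:,2],1)
    print(n,"bar",len(s),s[:,1].min(),s[:,1].max(),"x=f(y)",f,"z",g)
    H=P[(P[:,0]>.58)&(P[:,0]<.645)&(abs(P[:,1]+.03)<.25)&(P[:,2]>.15)&(P[:,2]<.22)]
    for lo in np.arange(-.24,.18,.02):
        h=H[(H[:,1]>=lo)&(H[:,1]<lo+.02)]
        if len(h)>3: print("  hook pts",len(h),h.mean(0).round(3),h.min(0).round(3),h.max(0).round(3))
    Q=P[(P[:,2]>.004)&(P[:,2]<.02)&(P[:,0]>.58)&(P[:,0]<.8)&(abs(P[:,1]+.03)<.13)]
    print("  foot",cv2.minAreaRect((Q[:,:2]*1000).astype(np.float32)))
    S=P[(P[:,2]>.19)&(P[:,2]<.205)&(P[:,0]>.68)&(P[:,0]<.75)&(abs(P[:,1]+.03)<.05)]
    print("  post",len(S),S.mean(0))
print(manip.get_clock(),manip.get_tool_rot(),manip.get_ft_force())
E
python3 meas.py
```

```text
a top top 55 [0.4473 0.2425 0.1527] [0.44754281 0.24255188] lidmid [0.4469 0.2408] 28
a scene top 26 [0.4505 0.2399 0.1508] [0.44947669 0.24029309] lidmid [0.451  0.2399] 40
  yaw of handle y [np.float64(67.1), np.float64(67.8), np.float64(67.5)] ext [0.003  0.0228]
b top top 57 [0.4448 0.0998 0.1522] [0.44427704 0.09880343] lidmid [0.4449 0.1004] 27
b scene top 28 [0.4492 0.097  0.1505] [0.44908357 0.09804371] lidmid [0.448  0.0966] 42
  yaw of handle y [np.float64(55.4), np.float64(55.8), np.float64(55.6)] ext [0.0025 0.0219]
c top top 57 [ 0.4373 -0.1302  0.1524] [ 0.43741073 -0.13059077] lidmid [ 0.4378 -0.1296] 26
c scene top 32 [ 0.4414 -0.1335  0.1508] [ 0.44063216 -0.13352792] lidmid [ 0.4406 -0.133 ] 38
  yaw of handle y [np.float64(115.3), np.float64(116.4), np.float64(115.9)] ext [0.0021 0.0231]
d top top 59 [ 0.4449 -0.2621  0.1517] [ 0.44461519 -0.26251718] lidmid [ 0.4442 -0.2627] 27
d scene top 36 [ 0.4487 -0.2647  0.1511] [ 0.44617117 -0.26416284] lidmid [ 0.4494 -0.2634] 53
  yaw of handle y [np.float64(86.2), np.float64(87.3), np.float64(86.9)] ext [0.0027 0.0228]
s
[... 893 characters left out ...]
0.181] [ 0.643 -0.179  0.173] [ 0.645 -0.16   0.191]
  hook pts 14 [ 0.644 -0.151  0.178] [ 0.643 -0.159  0.169] [ 0.645 -0.141  0.187]
  hook pts 42 [ 0.622 -0.103  0.192] [ 0.593 -0.109  0.186] [ 0.645 -0.1    0.207]
  hook pts 14 [ 0.643 -0.029  0.181] [ 0.642 -0.036  0.173] [ 0.645 -0.021  0.189]
  hook pts 36 [0.621 0.047 0.193] [0.6   0.045 0.186] [0.643 0.05  0.207]
  hook pts 41 [0.627 0.137 0.191] [0.603 0.134 0.185] [0.645 0.139 0.208]
  foot ((689.7179565429688, -29.00018310546875), (217.31549072265625, 256.7454833984375), 0.38985106348991394)
  post 62 [ 0.69604704 -0.03058808  0.19604402]
1.0 [-1.79993968e+02 -6.96294999e-05  1.57665497e+02] [-0.47519229  0.75600174 -0.20731418]
```

Four silver tins are candidates in the top image: (241,227), (290,228), (380,231), (428,231). The fifth, at (263,267), is orange, so it is the look-alike and stays put; the enlarged crop confirms this. The rack is yawed about -1.8°, with the hooks facing the robot. I'll start with the tin at (290,228).

```bash
cat > act.py <<'E'
from h import *
OFF=np.array([.0011,-.001])
TIN=dict(a=((.4473,.2425),67.5),b=((.4446,.0996),55.6),c=((.4374,-.1303),115.9),d=((.4448,-.2622),86.9))
BY=-1.77; rx=np.array([np.cos(np.radians(BY)),np.sin(np.radians(BY))]); ry=np.array([-rx[1],rx[0]])
SEAT0=np.array([.628,-.029]); SLOT=dict(LO=.165,LI=.075,RI=-.075,RO=-.165)
ZG=.118; G=9.81; UP=.295
def fz(n=25):
    f=[]
    for _ in range(n): f.append(manip.get_ft_force()); manip.wait(.01)
    return np.mean(f,0)[2]
def tilt():
    im=manip.get_image("scene"); P=cloud(im,np.ones((400,640),bool))
    p=np.array(P); d=p[:,:2]-SEAT0; u=d@rx; s=d@ry
    m=(abs(u-.032)<.007)&(abs(s)<.19)&(p[:,2]>.14)&(p[:,2]<.24); s,z=s[m],p[m,2]
    S=np.arange(-.18,.181,.02); q=[(c,np.percentile(z[abs(s-c)<.01],90)) for c in S if (abs(s-c)<.01).sum()>8]
    q=np.array(q); f=np.polyfit(q[:,0],q[:,1],1); f=np.polyfit(*q[abs(np.polyval(f,q[:,0])-q[:,1])<.006].T,1)
    return np.arctan(f[0]),f[1],len(q)
def pick(k):
    xy=np.array(TIN[k][0])+OFF; yaw=TIN[k][1]-90
    manip.reach([*xy,.20],[180,0,yaw]); manip.wait(.15); f0=fz()
    manip.move_l([*xy,ZG],.12); manip.clamp(); w=manip.get_gripper_width()
    manip.move_l([*xy,.20],.12); manip.wait(.3); f1=fz()
    manip.move_l([*xy,UP],.25)
    print("picked",k,"width",round(w,4),"weight N",round(f0-f1,2),"f0",f0.round(2),"clk",manip.get_clock(),"q",np.round(manip.get_qpos(),0))
    return f0-f1
def seat(slot,th):
    s=SLOT[slot]; y=s*np.cos(th)-.012*np.sin(th); z=.178+s*np.sin(th)+.012*np.cos(th)
    return SEAT0+y*ry, z
def tcp(slot,th,dx,dz):
    p,z=seat(slot,th); p=p+dx*rx; return [*p,z+dz-.108+ZG]
def front(slot,th):
    p=tcp(slot,th,-.075,0); manip.reach([p[0],p[1],UP],[180,0,BY])
    manip.move_l(tcp(slot,th,-.075,.028),.2)
    manip.move_l(tcp(slot,th,-.013,.028),.1)
    manip.move_l(tcp(slot,th,-.013,.008),.1)
    manip.move_l(tcp(slot,th,-.003,.008),.05)
def load(slot,th,W):
    manip.wait(.2); f0=fz()   # loaded: f0 = unloaded - W
    s=SLOT[slot]; k=2/s**2; dth=-np.sign(s)*W*abs(s)/2
    hit=manip.move_l(tcp(slot,th,-.003,-.006),.012,contact_N=.5)
    z=manip.get_tcp_pos()[2]; manip.wait(.1); got=fz(12)-f0
    print("contact",hit,"crook-seat",round(z-tcp(slot,th,0,0)[2],4),"got",round(got,2))
    end=np.array(tcp(slot,th+dth,-.003,0))
    for i in range(5):
        rem=W-got
        if rem<.12 or i and abs(rem)<.2: break
        p=np.array(manip.get_tcp_pos()); step=rem/k*(.9 if i==0 else 1)
        if step<-.003: break
        p[:2]+= (end[:2]-p[:2])*min(1,max(0,rem/W)); p[2]-=step
        manip.move_l(list(p),.02); manip.wait(.2); got=fz(15)-f0
        print(" lowered",round(step,4),"got",round(got,2),"of",round(W,2))
    print("z now-pred",round(manip.get_tcp_pos()[2]-end[2],4),"dth",round(dth,3),"clk",manip.get_clock())
def leave():
    manip.let_go(); p=np.array(manip.get_tcp_pos()); p[2]+=.06; manip.move_l(list(p),.15)
E
python3 - <<'E'
from act import *
print(tilt()); W=pick("b")
E
```

```text
(np.float64(-0.0002150732971585451), np.float64(0.18939399116727593), 19)
picked b width 0.0206 weight N 3.6 f0 -0.02 clk 7.975 q [  12.    6.   -1.   83.    0. -133.]
```

The tin weighs about 3.6 N, so it is a full one. It goes on the left inner hook.

```bash
sed -i 's/yaw=TIN\[k\]\[1\]-90/yaw=TIN[k][1]+90/; s/\[180,0,BY\]/[180,0,BY+180]/' act.py
python3 - <<'E'
from act import *
c=manip.get_clock(); front("LI",0); print("front took",manip.get_clock()-c,np.round(manip.get_qpos(),0))
print(manip.get_tcp_pos(),tcp("LI",0,-.003,.008))
im=manip.get_image("top")["image"]; im2=manip.get_image("scene")["image"]
a=cv2.resize(im[95:195,250:390],None,fx=4,fy=4)[:, :560]; b=cv2.resize(im2[150:290,270:400],None,fx=3,fy=3)
b=b[:400,:390]; b=b[:, :240*1] if 0 else b
o=np.zeros((600,800,3),np.uint8); a=cv2.resize(a,(420,300)); o[:300,:420]=a; o[:400,420:420+380]=b[:400,:380]
cv2.imwrite("pics/pre1.png",o[:400,:,::-1])
E
```

```text
front took 4.0417000000000005 [ 4. 24. 12. 77. -0.  6.]
[0.62784231 0.04604246 0.20813044] [np.float64(0.627317987468914), np.float64(0.04605687749238868), np.float64(0.20800000000000002)]
```

View pics/pre1.png

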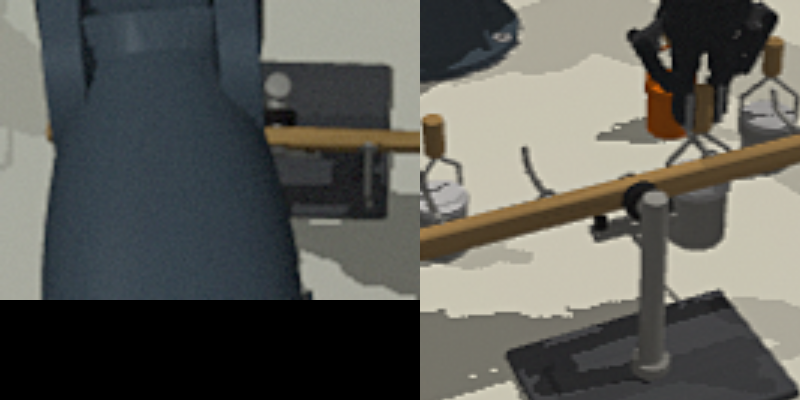

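The left panel is blocked by the arm. In the right panel the held tin, at about (700,190), has its handle over the left inner hook behind the bar, and the bar is still level. Next I ease the weight on.

Run:
```python
from act import *
load("LI",0,3.8)
```

```text
contact True crook-seat 0.0016 got 0.45
 lowered 0.0085 got 3.36 of 3.8
 lowered 0.0012 got 3.93 of 3.8
z now-pred 0.0024 dth -0.142 clk 14.8167
```

Run:
```python
from act import *
leave(); print(manip.get_clock(),tilt()); W=pick("c"); print(tilt())
```

```text
16.0083 (np.float64(-0.14739204051600333), np.float64(0.1894443656651629), 19)
picked c width 0.02 weight N 1.73 f0 -0.13 clk 20.7667 q [-17.   6.  -1.  83.   0. -43.]
(np.float64(-0.1460784575870395), np.float64(0.18958053414930315), 19)
```

That one is light, 1.73 N. It goes on the right outer hook, which the tilt has raised.

Run:
```python
from act import *
th=-.147
front("RO",th); load("RO",th,1.76)
im2=manip.get_image("scene")["image"]
cv2.imwrite("pics/load2.png",cv2.resize(im2[130:330,190:430],None,fx=3,fy=3)[:,:,::-1]); print(tilt())
```

```text
contact True crook-seat 0.002 got 0.25
 lowered 0.0185 got 1.72 of 1.76
z now-pred 0.0072 dth 0.145 clk 25.825
(np.float64(-0.02802681949715381), np.float64(0.18943748420578146), 19)
```

View pics/load2.png

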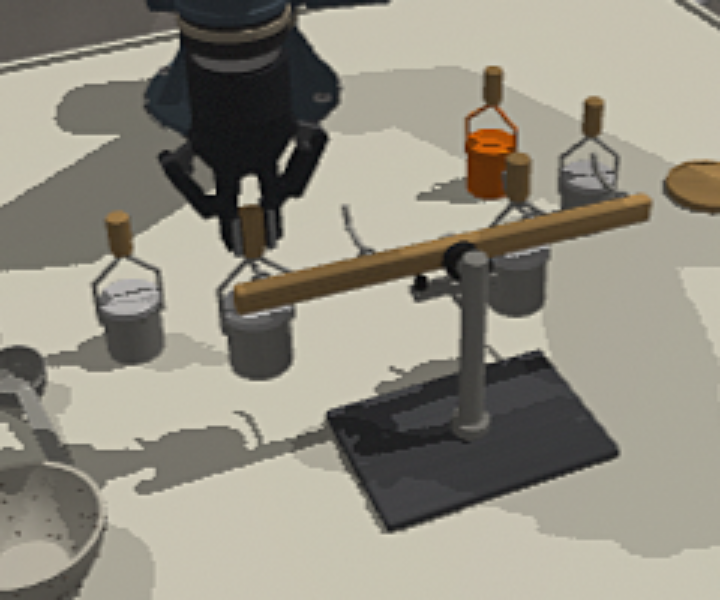

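The picture shows one tin on the left inner hook and the held tin on the right outer hook, with the bar almost level at -0.028. I'll lower 3 mm more, release and pick the next tin.

Run:
```python
from act import *
p=np.array(manip.get_tcp_pos()); p[2]-=.003; manip.move_l(list(p),.03)
leave(); W=pick("d"); print(tilt())
```

```text
picked d width 0.0207 weight N 3.93 f0 -0.02 clk 31.85 q [-31.  12.   6.  84.  -0. -27.]
(np.float64(0.0033263894872666865), np.float64(0.1893998713944008), 19)
```

It reads 3.93 N, so it is full and goes on the right inner hook.

Run:
```python
from act import *
front("RI",0.0); load("RI",0.0,3.9); print(tilt(),manip.get_clock())
```

```text
contact True crook-seat 0.0013 got 0.85
 lowered 0.0077 got 2.93 of 3.9
 lowered 0.0027 got 3.75 of 3.9
z now-pred 0.0017 dth 0.146 clk 37.35
(np.float64(0.14804286992757285), np.float64(0.18974533124962556), 19) 37.4
```

Run:
```python
from act import *
leave(); W=pick("a"); t=tilt(); print(t)
im2=manip.get_image("scene")["image"]
cv2.imwrite("pics/l3.png",cv2.resize(im2[130:330,190:430],None,fx=3,fy=3)[:,:,::-1])
```

```text
picked a width 0.0204 weight N 1.66 f0 -0.03 clk 43.7167 q [28. 11.  5. 84.  0. 51.]
(np.float64(0.1559129525391982), np.float64(0.18978810043250643), 19)
```

View pics/l3.png

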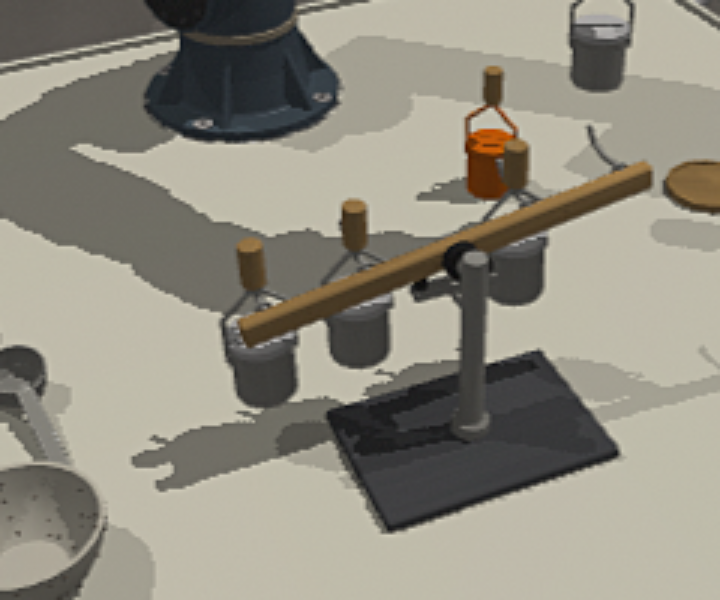

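Three tins are hanging and the bar is tilted +0.156, right end down. The fourth tin is light at 1.66 N and goes on the left outer hook.

Run:
```python
from act import *
th=.156
front("LO",th); load("LO",th,1.76); print(tilt(),manip.get_clock())
```

```text
contact True crook-seat -0.0008 got 0.91
 lowered 0.0104 got 1.58 of 1.76
z now-pred 0.0124 dth -0.145 clk 48.6333
(np.float64(0.07266577438910625), np.float64(0.18946081326301137), 19) 48.6833
```

Run:
```python
from act import *
for d in(.006,.004):
    p=np.array(manip.get_tcp_pos()); p[2]-=d; manip.move_l(list(p),.02); manip.wait(.2); print(tilt()[0],fz(15),manip.get_clock())
```

```text
0.038161680567866445 0.20099390473273734 49.5083
0.015893010165263784 0.4117170286887453 50.225
```

Now at +0.016 with the weight carried by the hook. I'll release, clear away and check.

Run:
```python
from act import *
leave(); p=np.array(manip.get_tcp_pos()); manip.move_l([p[0]-.12,p[1],p[2]+.05],.2)
for _ in range(3): print(tilt(),manip.get_clock()); manip.wait(.5)
im2=manip.get_image("scene")["image"]
cv2.imwrite("pics/fin.png",cv2.resize(im2[130:330,190:430],None,fx=3,fy=3)[:,:,::-1])
```

```text
(np.float64(0.019385634823655053), np.float64(0.18946966851664274), 19) 52.2667
(np.float64(0.018962416317475517), np.float64(0.18937877738381484), 19) 52.8167
(np.float64(0.019567814663267895), np.float64(0.1893399103636679), 19) 53.3667
```

View pics/fin.png

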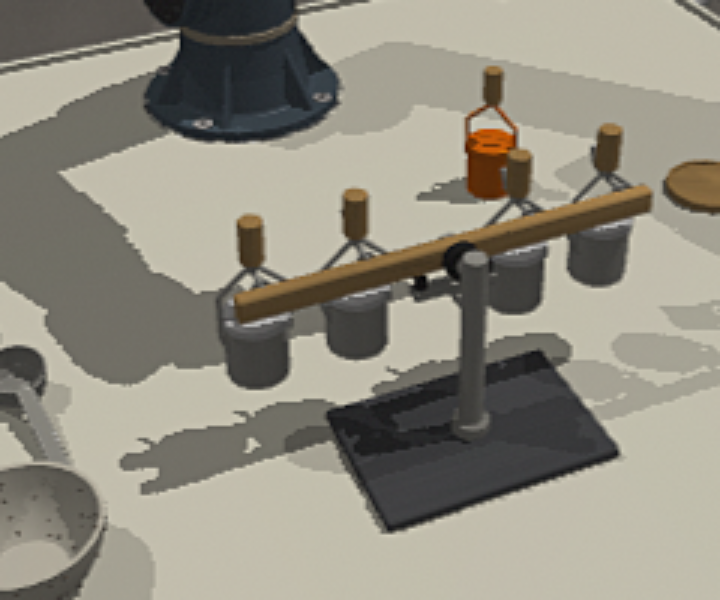

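All four tins hang upright on their own hooks, the bar is steady at 0.019 rad, and the arm is clear.

```bash
python3 -c "
from plant import manip
print(manip.job_done())"
```

```text
the job is handed in; nothing more can be done
None
```

The job is handed in at about 54 s: the full tins are on the inner hooks and the light ones on the outer, the bar is steady at about 0.02 rad, and the orange look-alike and bystanders were not touched; no verdict was returned.

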